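Lock the tap head onto a cold-brew mini keg

TASK

Fit the tap head to the cold-brew mini keg: take it out of the drying stand, find the slot in the keg's neck with its T-foot by feel, and push the foot through against the sprung valve. Keeping it pressed down, turn it a quarter turn clockwise (seen from above), no further than the stop, and let go so that it rises into its notch and stays locked, upright, valve held open, spout to the front of the keg. Press and turn gently, never with more than about 25 N on the keg, and leave the cups and the shaker where they are.

Things in the scene. Friction and masses are not known exactly. Their poses are not given: they have to be found in the camera images.
- tap_head: Loose steel and black tap head, 108 mm tall, about 0.25 kg, upright in the drying stand, its flange on the stand's ring. Origin: centre of the underside of its T-foot; z up its axis. The T-foot is a bar 41 mm long along x, 10 mm wide along y, z = 0 to 8 mm, on a stem of 12 mm diameter. It may be used either way round in the slot, but this decides where the spout ends.
- wing (a point): Grip point in the head's black wing grip, 96 mm above the underside of the T-foot, on the axis. The wing is 50 mm long along the head's x (parallel to the T-foot), 14 mm thick along y and spans z = 76 to 108 mm above the foot's underside; grip it across its 14 mm. Below it is a round body, 40 mm in diameter.
- hub (a point): Centre of the underside of the head's round sealing hub, 21 mm above the underside of the T-foot. The hub has a diameter of 44 mm (4 mm chamfer below) and reaches up 29 mm to a flange of 56 mm diameter, 6 mm thick. The hub enters the keg's 47 mm mouth before the foot reaches the plate, and centres the head.
- spout (a point): Mouth of the tap head's 12 mm thick spout, 95 mm from the head's axis along its -y, 43 mm above the underside of the T-foot. At entry it points to the right side of the keg as seen from the robot (about -y of the keg), after the quarter turn to the front (-x).
- keg: Steel mini keg, fixed to the table, 125 mm in diameter, 175 mm tall with its neck. Origin: centre of its underside, z up; -x is its front, with a small blue label plate and a cup standing before it.
- neck_rim (a point): Centre of the mouth of the keg's neck, at its rim, 175 mm above the keg's underside. Outer diameter 68 mm, inner 47 mm; the round mouth is 30 mm deep down to the slotted neck plate. The head's flange meets this rim when the valve is 13 mm down. The plate lies on a rubber ring and gives 1 mm per 5 N, up to 4 mm.
- slot (a point): Centre of the slot in the top face of the 5 mm thick neck plate, 145 mm above the keg's underside, on its axis. The slot is 46 x 14 mm. It runs roughly along the keg's x but is set anywhere up to 0.6 rad to either side; that angle is not reported (this point's axes are the keg's). The T-foot drops in only within about 0.09 rad of the slot's direction, and within about 2 mm.
- plate_underside (a point): Centre of the neck plate's underside, 140 mm above the keg's underside. A quarter turn clockwise (from above) from the slot is the notch (good to 0.12 rad) that keeps the foot. A rib 3 mm deep stands before it: while turning, the foot's top must be over 3 mm below the underside. 0.15 rad past it is a rubber stop, 3 Nm/rad. Let go there, the foot rises. Counter-clockwise is blocked.
- keg_valve (a joint): How far the valve is pushed down (m). Black, in the middle below the slot; when up (0) its top is 2 mm below the plate's underside, and it takes 5 N to start and 0.6 N more per mm. The foot pushes it. 0.006 = foot locked in the notch, 0.009 = foot's top level with the rib's lower edge, 0.013 = flange on the neck's rim.
- stand: Fixed grey drying tray, 100 x 100 mm, with an upright white ring in the middle, top at 60 mm, about 48 mm wide inside and 56 mm outside, in which the tap head hangs. Origin: centre of its underside.
- front_cup: Loose dark blue cup, 63 mm in diameter, 53 mm tall, on the table in front of the keg. Origin: centre of its underside.
- shaker: Loose white cocoa shaker, 61 mm in diameter, 82 mm tall, beyond the stand. Origin: centre of its underside.
- white_cup: Loose white espresso cup, 61 mm in diameter, 56 mm tall, beyond the keg to the left. Origin: centre of its underside.
Mind the look-alikes: they are no part of the job. What is shaped like the tap_head but red is not meant.

How it is judged (in metres and radians):
On the way:
1. the T-foot has been pushed through the slot, spout still to the side: its top is below the neck plate (z of tap_head in the frame of keg below 0.1315 m and horizontal distance between tap_head and slot below 0.005 m and x of spout in the frame of keg above -0.063 m), for 0.1 s.
At the end, for the whole second after the job is handed in: The released tap head stands at rest on the keg's axis (within 5 mm), upright within 0.08 rad, its foot locked in the notch under the neck plate so that it holds the valve 4.5 to 7.8 mm down, the spout's mouth at least 62 mm to the front of the keg's axis (value of joint keg_valve between 0.0045 and 0.0078 m and z of tap_head in the frame of keg below 0.1335 m and horizontal distance between tap_head and slot below 0.005 m and angle between tap_head's own z axis and vertical below 0.08 rad and x of spout in the frame of keg below -0.062 m and linear speed of tap_head below 0.02 m/s); the robot touches nothing.
It fails at once if the tap head is forced against the keg with more than 30 N (contact force between tap_head and keg above 30 N).
It fails at once if the blue cup is pushed or tipped (distance of front_cup from where it was at the start of the episode above 0.015 m or angle between front_cup's own z axis and vertical above 0.3 rad).
It fails at once if the shaker is pushed or tipped (distance of shaker from where it was at the start of the episode above 0.015 m or angle between shaker's own z axis and vertical above 0.3 rad).
It fails at once if the white cup is pushed or tipped (distance of white_cup from where it was at the start of the episode above 0.015 m or angle between white_cup's own z axis and vertical above 0.3 rad).
It also fails if it takes over 72 s, if anything falls off the work surface, if the arm or the gripper's body presses on something with over 40 N, if the wrist force passes 120 N, or if a joint passes its speed limit or range.

ROBOT

A 7-joint arm with a two-finger parallel gripper is mounted at the origin on a cart in front of the work surface, level with it; the furniture and walls round the work are solid. World frame = base frame: x ahead of the robot, y to its left, z up, the work surface at z = 0. Lengths are in mm, angles in rad, forces in N, time in s.
With the tool pointing down it reaches from about 400 to 875 mm from the base axis. Payload 4.4 kg.
Tool frame: the origin (TCP) lies between the finger pads; the fingertips stand 22 mm ahead of it and the grasp point (between the pads) lies 3 mm ahead of it; z points along the fingers, y is the line along which they close (so a half turn about z gives the same grasp; the last joint's range is limited). The gripper opens to 85 mm and grips with 20 to 120 N. Pads are 22 mm wide; open, the fingers measure 114 mm over their backs; the gripper's body (76 mm by 85 mm) begins 54 mm behind the grasp point. The pads swing forward as they close: fully open they stand 13 mm farther back than shut.
Start: joints at [1.236, 0.628, 0.038, 1.517, -0.027, 0.996, -0.02], TCP at [172.651, -626.665, 230.613] pointing down, gripper open.
Joint ranges: [-3.06, 3.06], [-0.37, 2.12], [-1.25, 1.32], [0.18, 2.47], [-1.1, 4.24], [0.23, 1.98], [-2.94, 2.94]. Speed limits (rad/s): [2.57, 2.57, 3.14, 3.14, 3.14, 3.14, 3.14].

INTERFACE

Orientations are given as [roll, pitch, yaw] about the fixed x, y, z axes, in that order (R = Rz(yaw) Ry(pitch) Rx(roll)).
In Python, from cell import ctrl gives the robot as it stands.
- The arm moves only by the tool step_arm, never from a script. Its argument "plan" is a list of rows, each an object of numbers: "dx", "dy", "dz": the shift along the tool's x, y, z scaled (see below); "ax", "ay", "az": the turn, a rotation vector about the tool's x, y, z scaled (see below); "gripper": the opening, from 0 (shut) to 1 (fully open). A call has 1 to 20 rows; each row shifts and turns the commanded pose from where the row before left it, along the tool's axes as they then stand; what a row does not reach is not made up. The controller multiplies each number of a shift by 0.3 m and each number of a turn by 90 degrees. A row lasts 1/8 s, in which the tool goes at most 62.5 mm and 10.7 degrees, less where a joint would pass 70% of its speed; a pose out of reach is approached as far as the arm can. A call with a number of a shift or a turn outside -1 to 1 is refused whole. A call with a gripper value outside its range is refused whole. The fingers move at their own pace and stop on an object; the grip force is fixed at half the most. Time passes only in rows, so rows that do not move let the fingers close. It gives the time, the measured TCP pose, the force, the opening and the grip force at its end, in the units of the state.
- ctrl.read_state(): the state, without advancing time (a new reading comes with each control period).
- ctrl.get_image(name): name is "side" or "top" or "wrist"; returns a dict with "color" (480x640x3 uint8, red, green, blue), "range_z" (480x640 float32, mm along the optical axis (not along the pixel's ray), 0 where there is no reading), "fx", "fy", "cx", "cy" (pixels), "T" (4x4, takes a point from camera to world coordinates); the wrist camera has in their place "T_tool_cam" (4x4, takes a point from camera to tool coordinates, whose origin is the TCP and whose axes are the flange's). Camera axes: x right, y down, z forward; pixel columns grow to the right and rows downward; lengths in mm; the calibration is good to about 2 mm. The wrist camera is an equidistant fisheye: a pixel r from the principal point sees the ray r / f radians off the axis. A picture is of the moment at which its call begins: read the wrist's pose just before it.
- ctrl.finish_job(): hands the job in; it is judged then, once.
The state is a dict: "clock": time; "qpos": joint angles; "qd": joint speeds; "tau": joint torques, N m; "eef_pos": TCP position; "tool_rot": TCP orientation; "force": force on the tool from outside, world axes, zero at the start; "torque": the same for the moment, N m; "width": finger opening in mm; "gripper_force": force on a finger pad.
Only numpy, scipy, OpenCV 4.12 (cv2) and the standard library are available. Lean on these libraries where they do the work, as an engineer would, in place of code of your own. Each camera call takes 0.05 s, during which the arm holds its last target. There are 200 camera calls.

## Working session

There is one attempt and no reset: what is moved stays moved. The work goes in short steps, Python scripts to look and compute and a tool call to move; the robot and the scene stay as the last step left them, time stands still between calls to the robot, and variables do not carry over. Pictures are saved under pics/ and viewed, at most 10 in all, crops included, and the job is handed in when it is done.

Besides the shell and the picture viewer there is one more tool, called after "Emit:" as a command line: name --argument value ..., lists and objects as JSON in quotes. step_arm: Moves the arm, as the interface text tells. Shifts and turns lie within -1 to 1; 1 stands for 0.3 m of shift or 90 degrees of turn. Its arguments: {"type":"object","properties":{"plan":{"type":"array"}},"required":["plan"]}

```bash
mkdir -p pics; ls; python3 - <<'E'
from cell import ctrl
import cv2,numpy as np
s=ctrl.read_state();print({k:np.round(v,3) for k,v in s.items()})
for n in("top","side"):
    d=ctrl.get_image(n);np.savez(n+".npz",**d);cv2.imwrite(f"pics/{n}0.png",d["color"][...,::-1]);print(n,d["fx"],d["cx"],d["cy"],np.round(d["T"],3))
E
```

```text
pics
{'clock': np.float64(0.0), 'qpos': array([ 1.236,  0.629,  0.038,  1.518, -0.027,  0.996, -0.02 ]), 'qd': array([ 0.001,  0.001, -0.   , -0.   , -0.001,  0.001, -0.   ]), 'tau': array([ 0.0000e+00, -5.6340e+01,  1.2260e+00, -1.9344e+01,  1.1000e-02,
        1.1000e-02, -0.0000e+00]), 'eef_pos': array([ 172.478, -626.044,  229.676]), 'tool_rot': array([-3.14 ,  0.   ,  0.269]), 'force': array([-0.793,  0.601,  0.005]), 'torque': array([-0.036,  0.01 , -0.012]), 'gripper_force': np.float64(0.0), 'width': np.float64(85.424)}
top 451.27204718497285 323.87148702194685 237.19031985727503 [[ 3.00000e-03 -9.88000e-01  1.56000e-01  4.12677e+02]
 [-1.00000e+00 -4.00000e-03 -1.00000e-03  5.97890e+01]
 [ 2.00000e-03 -1.56000e-01 -9.88000e-01  9.75477e+02]
 [ 0.00000e+00  0.00000e+00  0.00000e+00  1.00000e+00]]
side 474.88012349058846 318.15573360557755 233.82317022925938 [[-9.87000e-01 -1.14000e-01  1.13000e-01  4.16405e+02]
 [-1.60000e-01  6.50000e-01 -7.43000e-01  8.48749e+02]
 [ 1.10000e-02 -7.51000e-01 -6.60000e-01  8.32030e+02]
 [ 0.00000e+00  0.00000e+00  0.00000e+00  1.00000e+00]]
```

View pics/top0.png

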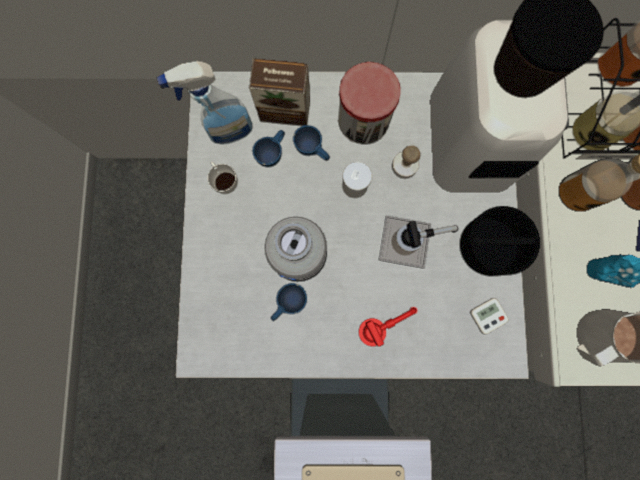

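View pics/side0.png

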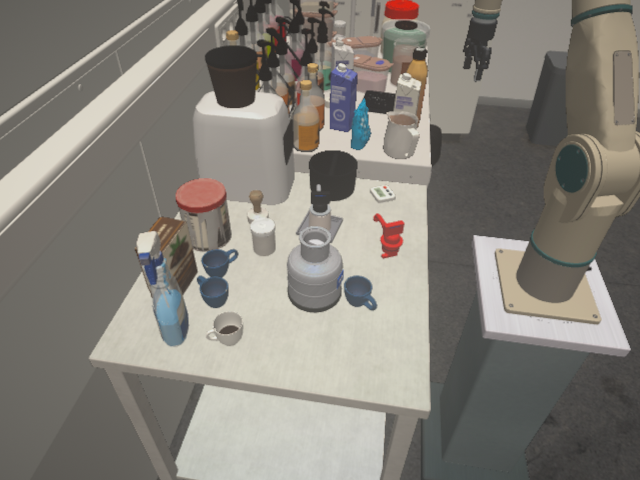

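The top view shows the keg at about (295,245), the tap head at (410,235) with its spout pointing right (-y), the stand at (404,242) and a red look-alike at (375,330). The blue cup is at (291,298), the shaker at (357,178) and the white cup at (223,178).

```bash
cat > h.py <<'E'
import numpy as np,cv2
def load(n): return dict(np.load(n+".npz"))
def pts(d):
    v,u=np.mgrid[0:480,0:640];z=d["range_z"]
    P=np.stack([(u-d["cx"])/d["fx"]*z,(v-d["cy"])/d["fy"]*z,z,np.ones_like(z)],-1)
    return (P@d["T"].T)[...,:3]
def ray(d,u,v,h):
    r=d["T"][:3,:3]@np.array([(u-d["cx"])/d["fx"],(v-d["cy"])/d["fy"],1]);o=d["T"][:3,3]
    return o+r*(h-o[2])/r[2]
E
python3 - <<'E'
from h import *
d=load("top");P=pts(d)
def st(name,u0,u1,v0,v1,z0,z1):
    p=P[v0:v1,u0:u1].reshape(-1,3);p=p[(p[:,2]>z0)&(p[:,2]<z1)]
    if len(p)<5: print(name,len(p));return
    (c,sz,a)=cv2.minAreaRect(p[:,:2].astype(np.float32));(cc,rr)=cv2.minEnclosingCircle(p[:,:2].astype(np.float32))
    print(name,len(p),np.round(c,1),np.round(sz,1),round(a,1),"circ",np.round(cc,1),round(rr,1),"z",np.round(np.median(p[:,2]),1))
st("keg rim",255,335,205,290,168,182)
st("keg body",255,335,205,290,100,150)
st("wing",395,425,215,255,140,170)
st("head top",395,425,215,255,120,170)
st("spout",425,462,215,255,40,140)
st("stand",375,440,205,275,5,25)
st("cup",265,310,275,325,40,65)
st("shaker",338,375,155,200,70,95)
st("wcup",205,240,160,195,40,70)
print("table",np.median(P[340:370,200:340,2]))
im=d["color"][...,::-1]
a=cv2.resize(im[205:285,255:335],(400,400),interpolation=cv2.INTER_CUBIC);b=cv2.resize(im[205:285,380:460],(400,400),interpolation=cv2.INTER_CUBIC)
cv2.imwrite("pics/crop1.png",np.hstack([a,b]))
E
```

```text
keg rim 538 [532.  115.2] [65.8 66.2] 45.4 circ [532.3 115.3] 33.9 z 174.0
keg body 2322 [531.9 115. ] [118.2 118.6] 45.1 circ [532.  115.3] 60.2 z 117.1
wing 0
head top 10 [ 559.  -117.5] [42.6  9.7] 18.1 circ [ 557.8 -113.7] 21.3 z 120.4
spout 224 [ 569.7 -179.9] [16.7 72.7] 10.7 circ [ 569.1 -179.9] 36.6 z 79.9
stand 914 [ 573.6 -117.5] [103.3 134. ] 79.6 circ [ 566.  -118.1] 75.9 z 7.7
cup 327 [433.4 124.7] [ 62.7 105.3] 74.6 circ [433.7 125.8] 58.0 z 50.4
shaker 698 [681.8  -8. ] [59.9 60.3] 86.1 circ [682.4  -8.3] 30.8 z 80.9
wcup 208 [685.7 275.4] [60.6 61.6] 80.0 circ [690.6 278.9] 37.0 z 50.3
table -0.19597809305076908
```

View pics/crop1.png

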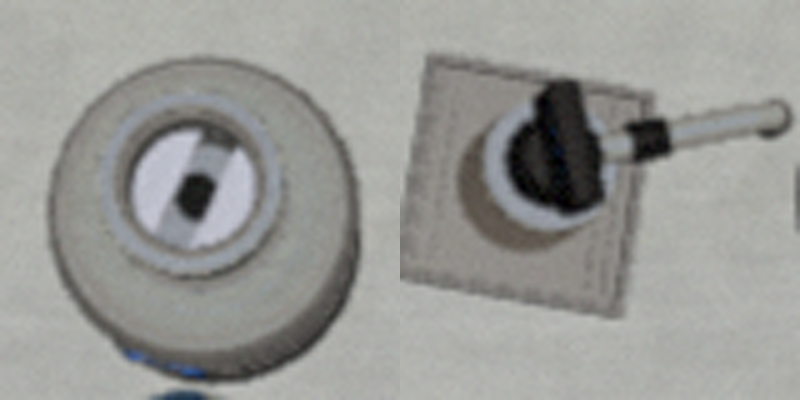

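The crop shows the slot in the keg mouth running from (180,245) to (222,130), about 20° toward -y. The label plate is at (165,365). In the right half, the wing runs from (560,85) to (585,210) and the spout tip is at (780,118).

```bash
python3 - <<'E'
from h import *
d=load("top");P=pts(d);c=d["color"].astype(int);R,G,B=c[...,0],c[...,1],c[...,2]
# label
m=(B-R>60);m[:350,:]&=True
lab=np.zeros_like(m);lab[272:284,275:300]=m[272:284,275:300]
v,u=np.nonzero(lab);print("label px",u.mean(),v.mean(),len(u),np.median(P[v,u],0), np.ptp(u),np.ptp(v))
# slot: inside mouth at plate z~145
k=np.hypot(P[...,0]-532,P[...,1]-115)<21
sub=np.zeros_like(k);sub[205:285,255:335]=1
q=k&sub;L=c.sum(-1)/3
print("inside z pct",np.percentile(P[...,2][q],[5,25,50,75,95]),"L",np.percentile(L[q],[5,25,50,75,95]))
zz=P[225:262,280:310,2].astype(int);print(zz[::2,::2])
cc=ray(d,255+205/5,205+185/5,145);print(cc)
for px in [(255+180/5,205+245/5),(255+222/5,205+130/5)]: print("slot end",ray(d,*px,140))
# wing
for px in [(380+(557-400)/5,205+83/5),(380+(585-400)/5,205+210/5),(380+(572-400)/5,205+147/5)]: print("wing",px,ray(d,*px,118))
p=P[215:255,425:462].reshape(-1,3);p=p[(p[:,2]>40)&(p[:,2]<140)]
o=np.argsort(p[:,1]);print(np.round(p[o[::20]],0))
# ring flange silver pts
p=P[205:260,390:425].reshape(-1,3);p=p[(p[:,2]>45)&(p[:,2]<75)];print("ring/flange",len(p),cv2.minEnclosingCircle(p[:,:2].astype(np.float32)),np.median(p[:,2]))
# stand corners
for px in [(428,55),(652,92),(620,315),(385,275)]: print("corner",ray(d,380+(px[0]-400)/5,205+px[1]/5,8))
E
```

```text
label px 288.4 277.8 5 [469.94022101 120.93371252  85.84988872] 13 3
inside z pct [110.53851752 136.45120859 143.59364422 144.98837995 146.92256602] L [ 30.         144.83333333 182.66666667 194.16666667 197.83333333]
[[116 118 176 173 177 172 174 175 177 174 171 117 118 118 116]
 [118 177 174 174 169 171 170 172 172 173 175 174 174 117 116]
 [174 175 170 171 168 168 165 166 167 169 167 174 174 174 120]
 [175 171 169 164 155 150 145 144 144 154 167 169 177 173 121]
 [172 169 159 145 142 142 144 144 121 128 143 166 170 173 177]
 [173 161 146 145 146 146 145 114 110 111 110 146 168 174 173]
 [166 151 144 145 145 144 144 110 112 111 113 147 145 169 175]
 [164 145 146 144 145 144 110 112 109 112 145 144 144 169 173]
 [161 144 142 143 144 145 137 138 135 109 146 145 147 170 177]
 [158 147 146 143 144 138 137 135 139 146 144 144 145 170 175]
 [164 142 141 143 144 141 138 138 137 144 147 146 144 171 174]
 [169 142 143 143 113 136 137 135 144 143 148 141 146 174 173]
 [173 147 144 143 110 112 111 112 145 144 145 147 169 174 175]
 [174 171 142 115 111 109 111 144 145 142 145 169 173 174 176]

[... 496 characters left out ...]
.73073553  118.        ]
wing (417.0, 247.0) [ 529.93261107 -120.14589066  118.        ]
wing (414.4, 234.4) [ 554.40700883 -115.83925329  118.        ]
[[ 575. -215.   61.]
 [ 575. -207.   76.]
 [ 572. -200.   79.]
 [ 578. -192.   79.]
 [ 574. -185.   81.]
 [ 570. -179.   82.]
 [ 574. -172.   77.]
 [ 566. -165.   80.]
 [ 560. -159.   79.]
 [ 556. -154.   75.]
 [ 567. -150.   86.]
 [ 558. -145.   79.]]
ring/flange 266 ((556.4953002929688, -115.82778930664062), 28.134368896484375) 65.68063566535619
corner [613.1400843  -76.48302238   8.        ]
corner [ 597.05087695 -173.97526121    8.        ]
corner [ 499.50722901 -156.96425447    8.        ]
corner [516.39528175 -56.22705767   8.        ]
```

```bash
python3 - <<'E'
from h import *
d=load("top");P=pts(d)
v,u=np.mgrid[0:480,0:640]
m=(P[...,2]<140.5)&(P[...,2]>100)&(np.hypot(P[...,0]-532,P[...,1]-115)<27)&(u>275)&(u<312)&(v>228)&(v<262)
# project slot pixels to plate top plane z=145
Q=np.array([ray(d,a,b,145)[:2] for a,b in zip(u[m],v[m])],np.float32)
vx,vy,x0,y0=cv2.fitLine(Q,cv2.DIST_L2,0,.01,.01).ravel();print("slot",len(Q),np.degrees(np.arctan2(vy,vx)),x0,y0,cv2.minAreaRect(Q))
k=P[205:275,460:540];z=k[...,2];print("pot",np.percentile(z[z>20],[10,50,90,99]),np.median(k[z>20],0))
k=P[20:190,440:560];print("machine",np.percentile(k[...,2],[50,90,99]),k[...,0][k[...,2]>60].min(),k[...,1][k[...,2]>60].max(),k[...,1][k[...,2]>60].min())
from cell import ctrl
E
```

```text
slot 167 -24.09998 532.8019 114.98588 ((532.6802978515625, 115.00667572021484), (13.30628776550293, 43.43521499633789), 66.55168151855469)
pot [30.55789529 80.00377368 91.40597817 94.35207701] [ 549.33822447 -320.79315155   80.00377368]
machine [255.1972885  383.55045217 394.37073002] 412.67675036246567 59.78919152140811 -344.42823729071023
```

Emit:
step_arm --plan '[{"dz": -0.2, "az": -0.11, "gripper": 1}, {"dz": -0.2, "az": -0.11, "gripper": 1}, {"az": -0.11, "gripper": 1}]'

```text
invalid input
```

Emit:
step_arm --plan '[{"dx": 0, "dy": 0, "dz": -0.2, "ax": 0, "ay": 0, "az": -0.11, "gripper": 1}, {"dx": 0, "dy": 0, "dz": -0.1, "ax": 0, "ay": 0, "az": -0.11, "gripper": 1}]'

```text
clock: 0.35
eef_pos: [172.9, -627.4, 323.0]
tool_rot: [3.139, 0.001, 0.62]
force: [0.3, 0.1, -0.3]
width: 85.1
gripper_force: 0.0
```

```bash
python3 - <<'E'
from cell import ctrl
import numpy as np
s=ctrl.read_state();print({k:np.round(v,3) for k,v in s.items() if k in("clock","qpos","eef_pos","tool_rot","width")})
E
```

```text
{'clock': np.float64(0.35), 'qpos': array([ 1.289,  0.552, -0.053,  1.389,  0.03 ,  1.198,  0.282]), 'eef_pos': array([ 172.921, -627.415,  322.992]), 'tool_rot': array([3.139e+00, 1.000e-03, 6.200e-01]), 'width': np.float64(85.116)}
```

Emit:
step_arm --plan '[{"dx": 0.127, "dy": -0.0403, "dz": 0, "ax": 0, "ay": 0, "az": 0, "gripper": 1}, {"dx": 0.127, "dy": -0.0403, "dz": 0, "ax": 0, "ay": 0, "az": 0, "gripper": 1}, {"dx": 0.127, "dy": -0.0403, "dz": 0, "ax": 0, "ay": 0, "az": 0, "gripper": 1}, {"dx": 0.127, "dy": -0.0403, "dz": 0, "ax": 0, "ay": 0, "az": 0, "gripper": 1}, {"dx": 0.127, "dy": -0.0403, "dz": 0, "ax": 0, "ay": 0, "az": 0, "gripper": 1}, {"dx": 0.127, "dy": -0.0403, "dz": 0, "ax": 0, "ay": 0, "az": 0, "gripper": 1}, {"dx": 0.127, "dy": -0.0403, "dz": 0, "ax": 0, "ay": 0, "az": 0, "gripper": 1}, {"dx": 0.127, "dy": -0.0403, "dz": 0, "ax": 0, "ay": 0, "az": 0, "gripper": 1}, {"dx": 0.127, "dy": -0.0403, "dz": 0, "ax": 0, "ay": 0, "az": 0, "gripper": 1}, {"dx": 0.127, "dy": -0.0403, "dz": 0, "ax": 0, "ay": 0, "az": 0, "gripper": 1}, {"dx": 0.127, "dy": -0.0403, "dz": 0, "ax": 0, "ay": 0, "az": 0, "gripper": 1}, {"dx": 0.127, "dy": -0.0403, "dz": 0, "ax": 0, "ay": 0, "az": 0, "gripper": 1}, {"dx": 0.127, "dy": -0.0403, "dz": 0, "ax": 0, "ay": 0, "az": 0, "gripper": 1}, {"dx": 0.127, "dy": -0.0403, "dz": 0, "ax": 0, "ay": 0, "az": 0, "gripper": 1}, {"dx": 0.127, "dy": -0.0403, "dz": 0, "ax": 0, "ay": 0, "az": 0, "gripper": 1}, {"dx": 0.127, "dy": -0.0403, "dz": 0, "ax": 0, "ay": 0, "az": 0, "gripper": 1}]'

```text
clock: 2.35
eef_pos: [559.6, -116.2, 320.2]
tool_rot: [-3.141, 0.001, 0.614]
force: [0.2, -0.8, -0.6]
width: 85.4
gripper_force: 0.0
```

Emit:
step_arm --plan '[{"dx": 0, "dy": 0, "dz": 0, "ax": 0, "ay": 0, "az": -0.1079, "gripper": 1}, {"dx": 0, "dy": 0, "dz": 0, "ax": 0, "ay": 0, "az": -0.1079, "gripper": 1}, {"dx": 0, "dy": 0, "dz": 0, "ax": 0, "ay": 0, "az": -0.1079, "gripper": 1}, {"dx": 0, "dy": 0, "dz": 0, "ax": 0, "ay": 0, "az": -0.1079, "gripper": 1}, {"dx": 0, "dy": 0, "dz": 0, "ax": 0, "ay": 0, "az": -0.1079, "gripper": 1}, {"dx": 0, "dy": 0, "dz": 0, "ax": 0, "ay": 0, "az": -0.1079, "gripper": 1}, {"dx": 0, "dy": 0, "dz": 0, "ax": 0, "ay": 0, "az": -0.1079, "gripper": 1}, {"dx": 0, "dy": 0, "dz": 0, "ax": 0, "ay": 0, "az": -0.1079, "gripper": 1}, {"dx": 0, "dy": 0, "dz": 0, "ax": 0, "ay": 0, "az": -0.1079, "gripper": 1}, {"dx": 0, "dy": 0, "dz": 0, "ax": 0, "ay": 0, "az": -0.1079, "gripper": 1}, {"dx": 0, "dy": 0, "dz": 0, "ax": 0, "ay": 0, "az": -0.1079, "gripper": 1}, {"dx": 0, "dy": 0, "dz": 0, "ax": 0, "ay": 0, "az": -0.1079, "gripper": 1}, {"dx": 0, "dy": 0, "dz": 0, "ax": 0, "ay": 0, "az": -0.1079, "gripper": 1}, {"dx": 0, "dy": 0, "dz": 0, "ax": 0, "ay": 0, "az": -0.1079, "gripper": 1}, {"dx": 0, "dy": 0, "dz": 0, "ax": 0, "ay": 0, "az": -0.1079, "gripper": 1}, {"dx": 0, "dy": 0, "dz": 0, "ax": 0, "ay": 0, "az": -0.1079, "gripper": 1}, {"dx": 0, "dy": 0, "dz": 0, "ax": 0, "ay": 0, "az": 0, "gripper": 1}]'

```text
clock: 4.47
eef_pos: [559.0, -117.4, 320.1]
tool_rot: [3.141, -0.001, -2.959]
force: [0.2, -0.3, 0.2]
width: 85.5
gripper_force: 0.0
```

```bash
python3 - <<'E'
from cell import ctrl
import numpy as np,cv2
s=ctrl.read_state();print({k:np.round(v,3) for k,v in s.items() if k in("clock","qpos","eef_pos","tool_rot","width")})
d=ctrl.get_image("wrist");print({k:v for k,v in d.items() if k not in("color","range_z")})
np.savez("w1.npz",pos=s["eef_pos"],rot=s["tool_rot"],**d);cv2.imwrite("pics/w1.png",d["color"][...,::-1])
E
```

```text
{'clock': np.float64(4.475), 'qpos': array([ 0.71 ,  0.549, -0.891,  1.604,  0.448,  1.208,  1.481]), 'eef_pos': array([ 558.995, -117.417,  320.093]), 'tool_rot': array([ 3.141e+00, -1.000e-03, -2.959e+00]), 'width': np.float64(85.534)}
{'fx': 371.64829954431775, 'fy': 371.64829954431775, 'cx': 320.8214595627128, 'cy': 240.9504406146567, 'T_tool_cam': array([[ 2.14427016e-04, -9.59953058e-01, -2.80160811e-01,
         7.09464530e+01],
       [ 9.99999524e-01,  4.72547533e-04, -8.53782991e-04,
        -1.16288059e+00],
       [ 9.51980894e-04, -2.80160495e-01,  9.59952702e-01,
        -1.42809206e+02],
       [ 0.00000000e+00,  0.00000000e+00,  0.00000000e+00,
         1.00000000e+00]])}
```

View pics/w1.png

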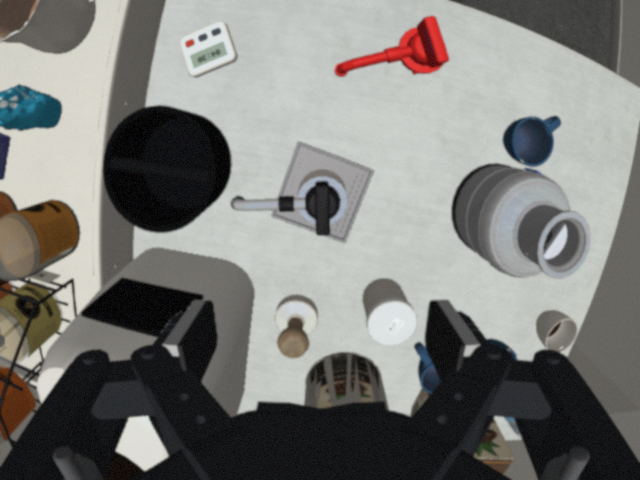

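The wrist view shows the wing running from (323,180) to (322,235), vertical in the picture, with the spout leading to (237,203) on the left. I'll cast rays from these onto the wing's top plane.

```bash
cat >> h.py <<'E'
from scipy.spatial.transform import Rotation as Ro
def wray(d,u,v,h):
    x,y=u-d["cx"],v-d["cy"];r=np.hypot(x,y);t=r/d["fx"]
    k=np.array([np.sin(t)*x/r,np.sin(t)*y/r,np.cos(t)])
    Rw=Ro.from_euler("xyz",d["rot"]).as_matrix();T=d["T_tool_cam"]
    o=Rw@T[:3,3]+d["pos"];k=Rw@T[:3,:3]@k
    return o+k*(h-o[2])/k[2]
E
python3 - <<'E'
from h import *
d=load("w1")
L=d["color"].max(-1).astype(int)
m=np.zeros((480,640),np.uint8);m[170:245,295:350]=(L[170:245,295:350]<45)
v,u=np.nonzero(m);print(len(u))
for r in range(176,242,4): 
    c=np.nonzero(m[r])[0]; print(r,c.min() if len(c) else 0,c.max() if len(c) else 0, end=" | ")
print()
for p in [(323,181),(322,235),(322.5,208),(237,203),(323,200)]: print(p,wray(d,*p,118)[:2],wray(d,*p,66)[:2])
E
```

```text
733
176 0 0 | 180 0 0 | 184 317 326 | 188 313 331 | 192 309 335 | 196 307 337 | 200 306 338 | 204 307 337 | 208 307 337 | 212 309 335 | 216 314 330 | 220 317 328 | 224 317 327 | 228 317 328 | 232 318 328 | 236 0 0 | 240 0 0 | 
(323, 181) [ 530.75544999 -121.91252185] [ 536.96382211 -120.4614581 ]
(322, 235) [ 582.21859708 -113.30519572] [ 596.18470097 -110.55663403]
(322.5, 208) [ 556.11852324 -117.67229685] [ 566.15021225 -115.582047  ]
(237, 203) [ 565.66340089 -199.17425455] [ 577.13391758 -209.36989009]
(323, 200) [ 548.479962  -118.6142846] [ 557.36018802 -116.66603323]
```

Emit:
step_arm --plan '[{"dx": 0.009, "dy": 0.005, "dz": 0.12, "ax": 0, "ay": 0, "az": 0, "gripper": 1}, {"dx": 0, "dy": 0, "dz": 0.15, "ax": 0, "ay": 0, "az": 0, "gripper": 1}, {"dx": 0, "dy": 0, "dz": 0.15, "ax": 0, "ay": 0, "az": 0, "gripper": 1}, {"dx": 0, "dy": 0, "dz": 0.12, "ax": 0, "ay": 0, "az": 0, "gripper": 1}, {"dx": 0, "dy": 0, "dz": 0.06, "ax": 0, "ay": 0, "az": 0, "gripper": 1}, {"dx": 0, "dy": 0, "dz": 0, "ax": 0, "ay": 0, "az": 0, "gripper": 1}, {"dx": 0, "dy": 0, "dz": 0, "ax": 0, "ay": 0, "az": 0, "gripper": 1}]'

```text
clock: 5.4
eef_pos: [557.5, -116.1, 142.0]
tool_rot: [-3.141, 0.002, -2.958]
force: [1.0, 0.0, 0.1]
width: 85.6
gripper_force: 0.0
```

Emit:
step_arm --plan '[{"dx": 0.003, "dy": 0, "dz": 0.06, "ax": 0, "ay": 0, "az": 0, "gripper": 1}, {"dx": 0, "dy": 0, "dz": 0.043, "ax": 0, "ay": 0, "az": 0, "gripper": 1}, {"dx": 0, "dy": 0, "dz": 0, "ax": 0, "ay": 0, "az": 0, "gripper": 0.4}, {"dx": 0, "dy": 0, "dz": 0, "ax": 0, "ay": 0, "az": 0, "gripper": 0.1}, {"dx": 0, "dy": 0, "dz": 0, "ax": 0, "ay": 0, "az": 0, "gripper": 0}, {"dx": 0, "dy": 0, "dz": 0, "ax": 0, "ay": 0, "az": 0, "gripper": 0}, {"dx": 0, "dy": 0, "dz": 0, "ax": 0, "ay": 0, "az": 0, "gripper": 0}, {"dx": 0, "dy": 0, "dz": 0, "ax": 0, "ay": 0, "az": 0, "gripper": 0}, {"dx": 0, "dy": 0, "dz": 0, "ax": 0, "ay": 0, "az": 0, "gripper": 0}, {"dx": 0, "dy": 0, "dz": 0, "ax": 0, "ay": 0, "az": 0, "gripper": 0}]'

```text
clock: 6.65
eef_pos: [555.7, -116.5, 110.2]
tool_rot: [-3.141, 0.001, -2.957]
force: [-1.1, -0.9, 5.7]
width: 12.0
gripper_force: 59.5
```

Emit:
step_arm --plan '[{"dx": 0, "dy": 0, "dz": -0.04, "ax": 0, "ay": 0, "az": 0, "gripper": 0}, {"dx": 0, "dy": 0, "dz": -0.08, "ax": 0, "ay": 0, "az": 0, "gripper": 0}, {"dx": 0, "dy": 0, "dz": -0.15, "ax": 0, "ay": 0, "az": 0, "gripper": 0}, {"dx": 0, "dy": 0, "dz": -0.16, "ax": 0, "ay": 0, "az": 0, "gripper": 0}, {"dx": 0, "dy": 0, "dz": -0.16, "ax": 0, "ay": 0, "az": 0, "gripper": 0}, {"dx": 0, "dy": 0, "dz": -0.1, "ax": 0, "ay": 0, "az": 0, "gripper": 0}, {"dx": -0.011, "dy": 0.1288, "dz": 0, "ax": 0, "ay": 0, "az": 0, "gripper": 0}, {"dx": -0.011, "dy": 0.1288, "dz": 0, "ax": 0, "ay": 0, "az": 0, "gripper": 0}, {"dx": -0.011, "dy": 0.1288, "dz": 0, "ax": 0, "ay": 0, "az": 0, "gripper": 0}, {"dx": -0.011, "dy": 0.1288, "dz": 0, "ax": 0, "ay": 0, "az": 0, "gripper": 0}, {"dx": -0.011, "dy": 0.1288, "dz": 0, "ax": 0, "ay": 0, "az": 0, "gripper": 0}, {"dx": -0.011, "dy": 0.1288, "dz": 0, "ax": 0, "ay": 0, "az": 0, "gripper": 0}, {"dx": 0, "dy": 0, "dz": 0, "ax": 0, "ay": 0, "az": 0.0963, "gripper": 0}, {"dx": 0, "dy": 0, "dz": 0, "ax": 0, "ay": 0, "az": 0.0963, "gripper": 0}, {"dx": 0, "dy": 0, "dz": 0, "ax": 0, "ay": 0, "az": 0.0963, "gripper": 0}, {"dx": 0, "dy": 0, "dz": 0, "ax": 0, "ay": 0, "az": 0.0963, "gripper": 0}, {"dx": 0, "dy": 0, "dz": 0, "ax": 0, "ay": 0, "az": 0, "gripper": 0}]'

```text
clock: 8.78
eef_pos: [531.9, 115.2, 316.8]
tool_rot: [-3.141, -0.0, 2.723]
force: [0.1, -0.2, -2.5]
width: 12.0
gripper_force: 58.9
```

```bash
python3 - <<'E'
from cell import ctrl
import numpy as np,cv2
s=ctrl.read_state();print({k:np.round(v,3) for k,v in s.items() if k in("clock","qpos","eef_pos","tool_rot","width","force","torque")})
d=ctrl.get_image("wrist");e=ctrl.get_image("side");t=ctrl.get_image("top")
np.savez("w2.npz",pos=s["eef_pos"],rot=s["tool_rot"],**d);np.savez("side2.npz",**e);np.savez("top2.npz",**t)
cv2.imwrite("pics/w2.png",np.hstack([cv2.resize(d["color"],(400,300)),cv2.resize(e["color"][130:340,200:480],(400,300))])[...,::-1])
E
```

```text
{'clock': np.float64(8.775), 'qpos': array([ 0.227,  0.464, -0.738,  1.682,  0.34 ,  1.128,  0.545]), 'eef_pos': array([531.894, 115.244, 316.809]), 'tool_rot': array([-3.141, -0.   ,  2.723]), 'force': array([ 0.053, -0.226, -2.469]), 'torque': array([-0.019, -0.038, -0.002]), 'width': np.float64(11.962)}
```

View pics/w2.png

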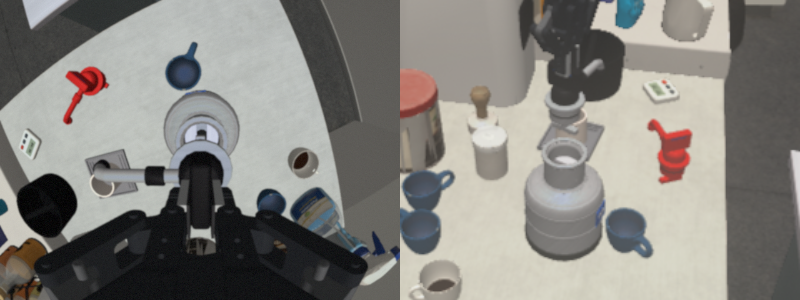

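The head hangs upright from the gripper above the keg, with its spout to the keg's right side. I'm descending gently now.

Emit:
step_arm --plan '[{"dx": 0, "dy": 0, "dz": 0.1, "ax": 0, "ay": 0, "az": 0, "gripper": 0}, {"dx": 0, "dy": 0, "dz": 0.06, "ax": 0, "ay": 0, "az": 0, "gripper": 0}, {"dx": 0, "dy": 0, "dz": 0.02, "ax": 0, "ay": 0, "az": 0, "gripper": 0}, {"dx": 0, "dy": 0, "dz": 0.01, "ax": 0, "ay": 0, "az": 0, "gripper": 0}, {"dx": 0, "dy": 0, "dz": 0.01, "ax": 0, "ay": 0, "az": 0, "gripper": 0}, {"dx": 0, "dy": 0, "dz": 0, "ax": 0, "ay": 0, "az": 0, "gripper": 0}]'

```text
clock: 9.68
eef_pos: [532.5, 115.2, 257.0]
tool_rot: [3.141, 0.0, 2.721]
force: [-1.5, 0.2, -2.1]
width: 11.9
gripper_force: 58.9
```

Emit:
step_arm --plan '[{"dx": 0, "dy": 0, "dz": 0.006, "ax": 0, "ay": 0, "az": 0, "gripper": 0}, {"dx": 0, "dy": 0, "dz": 0.006, "ax": 0, "ay": 0, "az": 0, "gripper": 0}, {"dx": 0, "dy": 0, "dz": 0, "ax": 0, "ay": 0, "az": 0, "gripper": 0}]'

```text
clock: 10.05
eef_pos: [532.3, 115.1, 253.0]
tool_rot: [-3.141, -0.0, 2.721]
force: [0.0, -0.4, -2.3]
width: 12.1
gripper_force: 58.9
```

Emit:
step_arm --plan '[{"dx": 0, "dy": 0, "dz": 0.005, "ax": 0, "ay": 0, "az": 0, "gripper": 0}, {"dx": 0, "dy": 0, "dz": 0.005, "ax": 0, "ay": 0, "az": 0, "gripper": 0}, {"dx": 0, "dy": 0, "dz": 0.005, "ax": 0, "ay": 0, "az": 0, "gripper": 0}, {"dx": 0, "dy": 0, "dz": 0, "ax": 0, "ay": 0, "az": 0, "gripper": 0}]'

```text
clock: 10.55
eef_pos: [532.3, 115.1, 248.4]
tool_rot: [-3.141, -0.0, 2.721]
force: [0.1, 0.1, -3.2]
width: 11.7
gripper_force: 58.9
```

Emit:
step_arm --plan '[{"dx": 0, "dy": 0, "dz": 0.005, "ax": 0, "ay": 0, "az": 0, "gripper": 0}, {"dx": 0, "dy": 0, "dz": 0.005, "ax": 0, "ay": 0, "az": 0, "gripper": 0}, {"dx": 0, "dy": 0, "dz": 0, "ax": 0, "ay": 0, "az": 0, "gripper": 0}]'

```text
clock: 10.92
eef_pos: [532.3, 115.1, 245.5]
tool_rot: [-3.141, -0.0, 2.721]
force: [1.0, 0.2, -3.2]
width: 12.0
gripper_force: 58.9
```

Free so far, with the foot about at plate level.

Emit:
step_arm --plan '[{"dx": 0, "dy": 0, "dz": 0.004, "ax": 0, "ay": 0, "az": 0, "gripper": 0}, {"dx": 0, "dy": 0, "dz": 0.004, "ax": 0, "ay": 0, "az": 0, "gripper": 0}, {"dx": 0, "dy": 0, "dz": 0, "ax": 0, "ay": 0, "az": 0, "gripper": 0}]'

```text
clock: 11.3
eef_pos: [532.3, 115.1, 243.1]
tool_rot: [-3.141, -0.0, 2.721]
force: [-0.2, 0.4, -2.7]
width: 11.4
gripper_force: 58.9
```

Emit:
step_arm --plan '[{"dx": 0, "dy": 0, "dz": 0.004, "ax": 0, "ay": 0, "az": 0, "gripper": 0}, {"dx": 0, "dy": 0, "dz": 0, "ax": 0, "ay": 0, "az": 0, "gripper": 0}]'

```text
clock: 11.55
eef_pos: [532.3, 115.1, 241.9]
tool_rot: [-3.141, -0.0, 2.721]
force: [0.4, -0.2, -2.5]
width: 11.6
gripper_force: 58.9
```

Emit:
step_arm --plan '[{"dx": 0, "dy": 0, "dz": 0.004, "ax": 0, "ay": 0, "az": 0, "gripper": 0}, {"dx": 0, "dy": 0, "dz": 0.004, "ax": 0, "ay": 0, "az": 0, "gripper": 0}, {"dx": 0, "dy": 0, "dz": 0, "ax": 0, "ay": 0, "az": 0, "gripper": 0}]'

```text
clock: 11.92
eef_pos: [532.3, 115.1, 239.5]
tool_rot: [-3.141, -0.0, 2.721]
force: [-0.5, 0.7, -3.6]
width: 12.0
gripper_force: 58.9
```

Emit:
step_arm --plan '[{"dx": 0, "dy": 0, "dz": 0.004, "ax": 0, "ay": 0, "az": 0, "gripper": 0}, {"dx": 0, "dy": 0, "dz": 0.004, "ax": 0, "ay": 0, "az": 0, "gripper": 0}, {"dx": 0, "dy": 0, "dz": 0, "ax": 0, "ay": 0, "az": 0, "gripper": 0}]'

```text
clock: 12.3
eef_pos: [532.7, 115.3, 237.7]
tool_rot: [3.141, 0.001, 2.721]
force: [-0.0, 0.1, 2.4]
width: 11.4
gripper_force: 59.5
```

Emit:
step_arm --plan '[{"dx": 0, "dy": 0, "dz": 0.006, "ax": 0, "ay": 0, "az": 0, "gripper": 0}, {"dx": 0, "dy": 0, "dz": 0.006, "ax": 0, "ay": 0, "az": 0, "gripper": 0}, {"dx": 0, "dy": 0, "dz": 0, "ax": 0, "ay": 0, "az": 0, "gripper": 0}]'

```text
clock: 12.68
eef_pos: [532.6, 115.3, 233.8]
tool_rot: [3.141, 0.001, 2.721]
force: [-0.6, -0.2, 3.5]
width: 11.9
gripper_force: 59.7
```

Emit:
step_arm --plan '[{"dx": 0, "dy": 0, "dz": 0.006, "ax": 0, "ay": 0, "az": 0, "gripper": 0}, {"dx": 0, "dy": 0, "dz": 0.006, "ax": 0, "ay": 0, "az": 0, "gripper": 0}, {"dx": 0, "dy": 0, "dz": 0, "ax": 0, "ay": 0, "az": 0, "gripper": 0}]'

```text
clock: 13.05
eef_pos: [532.8, 115.4, 230.4]
tool_rot: [3.141, 0.001, 2.721]
force: [-0.7, -0.7, 5.6]
width: 12.0
gripper_force: 59.9
```

Emit:
step_arm --plan '[{"dx": 0, "dy": 0, "dz": 0.006, "ax": 0, "ay": 0, "az": 0, "gripper": 0}, {"dx": 0, "dy": 0, "dz": 0.005, "ax": 0, "ay": 0, "az": 0, "gripper": 0}, {"dx": 0, "dy": 0, "dz": 0, "ax": 0, "ay": 0, "az": 0, "gripper": 0}]'

```text
clock: 13.42
eef_pos: [532.9, 115.4, 227.4]
tool_rot: [3.141, 0.001, 2.721]
force: [-1.1, -1.1, 8.4]
width: 11.7
gripper_force: 60.2
```

Emit:
step_arm --plan '[{"dx": 0, "dy": 0, "dz": 0.001, "ax": 0, "ay": 0, "az": 0.04, "gripper": 0}, {"dx": 0, "dy": 0, "dz": 0.001, "ax": 0, "ay": 0, "az": 0.04, "gripper": 0}, {"dx": 0, "dy": 0, "dz": 0, "ax": 0, "ay": 0, "az": 0.04, "gripper": 0}, {"dx": 0, "dy": 0, "dz": 0, "ax": 0, "ay": 0, "az": 0.04, "gripper": 0}, {"dx": 0, "dy": 0, "dz": 0, "ax": 0, "ay": 0, "az": 0, "gripper": 0}]'

```text
clock: 14.05
eef_pos: [533.2, 115.7, 227.1]
tool_rot: [3.14, 0.001, 2.469]
force: [-0.3, 0.3, 8.5]
width: 11.4
gripper_force: 60.2
```

```bash
python3 - <<'E'
from cell import ctrl
import numpy as np
s=ctrl.read_state();print({k:np.round(v,3) for k,v in s.items() if k in("clock","qpos","eef_pos","tool_rot","force","torque")})
E
```

```text
{'clock': np.float64(14.05), 'qpos': array([ 0.143,  0.542, -0.617,  1.806,  0.387,  0.914,  0.252]), 'eef_pos': array([533.187, 115.699, 227.118]), 'tool_rot': array([3.140e+00, 1.000e-03, 2.469e+00]), 'force': array([-0.305,  0.339,  8.49 ]), 'torque': array([-0.011,  0.138, -0.02 ])}
```

Emit:
step_arm --plan '[{"dx": 0, "dy": 0, "dz": 0, "ax": 0, "ay": 0, "az": 0.055, "gripper": 0}, {"dx": 0, "dy": 0, "dz": 0, "ax": 0, "ay": 0, "az": 0.055, "gripper": 0}, {"dx": 0, "dy": 0, "dz": 0, "ax": 0, "ay": 0, "az": 0.055, "gripper": 0}, {"dx": 0, "dy": 0, "dz": 0, "ax": 0, "ay": 0, "az": 0.055, "gripper": 0}, {"dx": 0, "dy": 0, "dz": 0, "ax": 0, "ay": 0, "az": 0.055, "gripper": 0}, {"dx": 0, "dy": 0, "dz": 0, "ax": 0, "ay": 0, "az": 0.055, "gripper": 0}, {"dx": 0, "dy": 0, "dz": 0, "ax": 0, "ay": 0, "az": 0, "gripper": 0}]'

```text
clock: 14.92
eef_pos: [533.8, 116.0, 227.3]
tool_rot: [3.138, 0.0, 1.951]
force: [0.4, 0.7, 7.9]
width: 11.9
gripper_force: 60.2
```

Emit:
step_arm --plan '[{"dx": 0, "dy": 0, "dz": 0, "ax": 0, "ay": 0, "az": 0.055, "gripper": 0}, {"dx": 0, "dy": 0, "dz": 0, "ax": 0, "ay": 0, "az": 0.055, "gripper": 0}, {"dx": 0, "dy": 0, "dz": 0, "ax": 0, "ay": 0, "az": 0.055, "gripper": 0}, {"dx": 0, "dy": 0, "dz": 0, "ax": 0, "ay": 0, "az": 0.055, "gripper": 0}, {"dx": 0, "dy": 0, "dz": 0, "ax": 0, "ay": 0, "az": 0.055, "gripper": 0}, {"dx": 0, "dy": 0, "dz": 0, "ax": 0, "ay": 0, "az": 0, "gripper": 0}]'

```text
clock: 15.68
eef_pos: [534.3, 116.1, 227.5]
tool_rot: [3.137, -0.002, 1.519]
force: [-0.0, 0.7, 8.5]
width: 11.7
gripper_force: 60.2
```

```bash
python3 - <<'E'
from cell import ctrl
import numpy as np
s=ctrl.read_state();print({k:np.round(v,3) for k,v in s.items() if k in("clock","qpos","eef_pos","tool_rot","force","torque")})
E
```

```text
{'clock': np.float64(15.675), 'qpos': array([-0.025,  0.5  , -0.355,  1.809,  0.221,  0.866, -0.535]), 'eef_pos': array([534.256, 116.079, 227.477]), 'tool_rot': array([ 3.137e+00, -2.000e-03,  1.519e+00]), 'force': array([-7.00e-03,  6.75e-01,  8.52e+00]), 'torque': array([ 0.194, -0.269,  0.002])}
```

Emit:
step_arm --plan '[{"dx": 0, "dy": 0, "dz": 0.001, "ax": 0, "ay": 0, "az": 0.05, "gripper": 0}, {"dx": 0, "dy": 0, "dz": 0, "ax": 0, "ay": 0, "az": 0.05, "gripper": 0}, {"dx": 0, "dy": 0, "dz": 0, "ax": 0, "ay": 0, "az": 0.05, "gripper": 0}, {"dx": 0, "dy": 0, "dz": 0, "ax": 0, "ay": 0, "az": 0.05, "gripper": 0}, {"dx": 0, "dy": 0, "dz": 0, "ax": 0, "ay": 0, "az": 0.035, "gripper": 0}, {"dx": 0, "dy": 0, "dz": 0, "ax": 0, "ay": 0, "az": 0, "gripper": 0}]'

```text
clock: 16.42
eef_pos: [534.6, 116.0, 227.3]
tool_rot: [3.137, -0.004, 1.15]
force: [1.6, 1.7, 7.5]
width: 11.7
gripper_force: 60.2
```

```bash
python3 - <<'E'
from cell import ctrl
import numpy as np
s=ctrl.read_state();print({k:np.round(v,3) for k,v in s.items() if k in("clock","qpos","eef_pos","tool_rot","force","torque")})
E
```

```text
{'clock': np.float64(16.425), 'qpos': array([-0.093,  0.491, -0.253,  1.811,  0.158,  0.853, -0.842]), 'eef_pos': array([534.649, 116.015, 227.312]), 'tool_rot': array([ 3.137, -0.004,  1.15 ]), 'force': array([1.596, 1.719, 7.466]), 'torque': array([ 0.092, -0.408, -0.041])}
```

Emit:
step_arm --plan '[{"dx": 0, "dy": 0, "dz": -0.005, "ax": 0, "ay": 0, "az": 0, "gripper": 0}, {"dx": 0, "dy": 0, "dz": -0.005, "ax": 0, "ay": 0, "az": 0, "gripper": 0}, {"dx": 0, "dy": 0, "dz": -0.004, "ax": 0, "ay": 0, "az": 0, "gripper": 0}, {"dx": 0, "dy": 0, "dz": 0, "ax": 0, "ay": 0, "az": 0, "gripper": 0}]'

```text
clock: 16.92
eef_pos: [534.4, 115.9, 231.1]
tool_rot: [3.138, -0.003, 1.15]
force: [2.1, 0.9, 5.8]
width: 12.1
gripper_force: 59.9
```

```bash
python3 - <<'E'
from cell import ctrl
import numpy as np
s=ctrl.read_state();print({k:np.round(v,3) for k,v in s.items() if k in("clock","eef_pos","tool_rot","force","torque")})
E
```

```text
{'clock': np.float64(16.925), 'eef_pos': array([534.44 , 115.869, 231.147]), 'tool_rot': array([ 3.138e+00, -3.000e-03,  1.150e+00]), 'force': array([2.052, 0.867, 5.835]), 'torque': array([ 0.109, -0.478,  0.023])}
```

Emit:
step_arm --plan '[{"dx": 0, "dy": 0, "dz": -0.004, "ax": 0, "ay": 0, "az": 0, "gripper": 0}, {"dx": 0, "dy": 0, "dz": 0, "ax": 0, "ay": 0, "az": 0, "gripper": 0}]'

```text
clock: 17.18
eef_pos: [533.9, 115.7, 232.0]
tool_rot: [3.139, -0.003, 1.15]
force: [2.7, -0.1, 6.3]
width: 11.9
gripper_force: 59.9
```

Emit:
step_arm --plan '[{"dx": 0, "dy": 0, "dz": -0.003, "ax": 0, "ay": 0, "az": 0, "gripper": 0}, {"dx": 0, "dy": 0, "dz": 0, "ax": 0, "ay": 0, "az": 0, "gripper": 0}]'

```text
clock: 17.42
eef_pos: [533.2, 115.6, 232.1]
tool_rot: [3.14, -0.001, 1.15]
force: [4.6, 1.6, 0.4]
width: 11.7
gripper_force: 59.2
```

Emit:
step_arm --plan '[{"dx": 0, "dy": 0.003, "dz": 0, "ax": 0, "ay": 0, "az": 0, "gripper": 0}, {"dx": 0, "dy": 0, "dz": 0, "ax": 0, "ay": 0, "az": 0, "gripper": 0}, {"dx": 0, "dy": 0, "dz": 0, "ax": 0, "ay": 0, "az": 0, "gripper": 0.3}, {"dx": 0, "dy": 0, "dz": 0, "ax": 0, "ay": 0, "az": 0, "gripper": 0.6}, {"dx": 0, "dy": 0, "dz": 0, "ax": 0, "ay": 0, "az": 0, "gripper": 0.8}, {"dx": 0, "dy": 0, "dz": 0, "ax": 0, "ay": 0, "az": 0, "gripper": 0.8}, {"dx": 0, "dy": 0, "dz": -0.05, "ax": 0, "ay": 0, "az": 0, "gripper": 0.8}, {"dx": 0, "dy": 0, "dz": -0.1, "ax": 0, "ay": 0, "az": 0, "gripper": 0.8}, {"dx": 0, "dy": 0, "dz": -0.15, "ax": 0, "ay": 0, "az": 0, "gripper": 0.8}, {"dx": 0, "dy": 0, "dz": -0.15, "ax": 0, "ay": 0, "az": 0, "gripper": 0.8}, {"dx": 0, "dy": 0, "dz": 0, "ax": 0, "ay": 0, "az": 0, "gripper": 0.8}]'

```text
clock: 18.8
eef_pos: [535.1, 115.6, 372.0]
tool_rot: [3.134, -0.006, 1.15]
force: [-0.0, -0.3, -0.7]
width: 68.4
gripper_force: 0.0
```

```bash
python3 - <<'E'
from cell import ctrl
from h import *
s=ctrl.read_state()
d=ctrl.get_image("wrist");e=ctrl.get_image("side");np.savez("w3.npz",pos=s["eef_pos"],rot=s["tool_rot"],**d)
np.savez("side3.npz",**e);P=pts(dict(e))
m=(np.hypot(P[...,0]-532,P[...,1]-115)<60)&(P[...,2]>178)&(P[...,2]<300)
print("flange/body z pct",np.percentile(P[...,2][m],[5,25,50,75,95,100]))
m2=(P[...,0]<490)&(P[...,0]>420)&(abs(P[...,1]-125)<70)&(P[...,2]>150)&(P[...,2]<240);print("spout",m2.sum(),P[m2].mean(0) if m2.any() else 0,P[m2][:,0].min() if m2.any() else 0)
cv2.imwrite("pics/w3.png",np.hstack([cv2.resize(d["color"],(400,300)),cv2.resize(e["color"][170:320,240:440],(400,300),interpolation=cv2.INTER_CUBIC)])[...,::-1])
E
```

```text
flange/body z pct [186.43663633 193.72699788 204.45983351 226.49827393 239.997062
 243.12069837]
spout 188 [462.44803641 149.98941483 194.78279803] 440.8641017463992
```

View pics/w3.png

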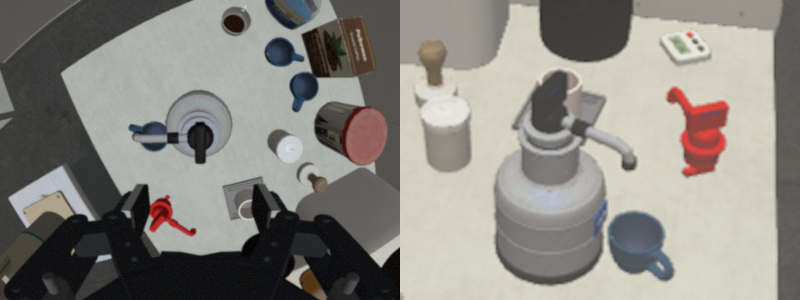

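The head is released on the keg with its spout to the front over the blue cup, and all cups are in place. A quick check that it stands upright follows.

```bash
python3 - <<'E'
from cell import ctrl
from h import *
t=dict(ctrl.get_image("top"));e=load("side3")
for n,d in(("top",t),("side",e)):
    P=pts(d);r=np.hypot(P[...,0]-532,P[...,1]-115);m=(r<28)&(r>10)&(P[...,2]>180)&(P[...,2]<196)
    p=P[m];A=np.c_[p[:,:2]-[532,115],np.ones(len(p))];c=np.linalg.lstsq(A,p[:,2],rcond=None)[0]
    for _ in range(4):
        k=abs(A@c-p[:,2])<3;c=np.linalg.lstsq(A[k],p[k,2],rcond=None)[0]
    print(n,len(p),k.sum(),np.round(c,3),"centre",np.round(cv2.minEnclosingCircle(p[k][:,:2].astype(np.float32)),1) if 0 else cv2.minEnclosingCircle(p[k][:,:2].astype(np.float32)))
d=load("w3");im=d["color"].max(-1);s=im[180:280,280:350];v,u=np.nonzero(s<45);print(len(u),"wing px bbox",u.min()+280,u.max()+280,v.min()+180,v.max()+180)
for px in[(320,195),(320,260),(320,227)]: print(wray(d,*px,240)[:2])
for h in (185,):
    print("spout tip",wray(d,218,220,h)[:2])
E
```

```text
top 0 0 [0. 0. 0.] centre ((0.0, 0.0), 0.0)
side 169 122 [ 7.00000e-03 -1.00000e-03  1.88039e+02] centre ((533.2034301757812, 116.36276245117188), 26.876766204833984)
1747 wing px bbox 280 340 196 260
[547.13822496 139.18476203]
[526.20654793  92.41953535]
[537.06163624 116.66788545]
spout tip [447.96324243 149.58568934]
```

```bash
python3 -c "
from cell import ctrl
print(ctrl.finish_job())"
```

```text
the job is handed in; nothing more can be done
None
```

The tap head is locked in the keg's notch and the job is handed in. At the last look its flange was level at 188 mm, matching about 6 mm of valve travel, the spout faced the front, the gripper was clear and the cups and shaker looked unmoved; no verdict was returned.

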